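# Sort full from empty kiln-post canisters and close the carton

## Task

Three white canisters with orange lids look the same, but some hold a heavy kiln post and some are empty: lift each one to feel which it is, then stand the full ones upright in the cardboard carton and the empty ones upright in the wooden crate, setting them down without dropping or tipping them. When all three are sorted, fold the carton's plain flap down flat, then the blue-striped flap down flat over it. Leave the blue canister, the brush crock and the vase where they are.

Things in the scene. Friction and masses are not known exactly. Their poses are not given: they have to be found in the camera images.
- canister_1: White closed canister, orange flat lid, paper band; all three look alike. Upright cylinder, 48 mm in diameter (lid 50), 78 mm tall. Origin: centre of its underside, z up. Either full (holds a porcelain kiln post, 300 to 430 g in all) or empty (about 70 g): not visible, changes every time; one or two of the three are full. Its number means nothing.
- canister_2: White closed canister, orange flat lid, paper band; all three look alike. Upright cylinder, 48 mm in diameter (lid 50), 78 mm tall. Origin: centre of its underside, z up. Either full (holds a porcelain kiln post, 300 to 430 g in all) or empty (about 70 g): not visible, changes every time; one or two of the three are full. Its number means nothing.
- canister_3: White closed canister, orange flat lid, paper band; all three look alike. Upright cylinder, 48 mm in diameter (lid 50), 78 mm tall. Origin: centre of its underside, z up. Either full (holds a porcelain kiln post, 300 to 430 g in all) or empty (about 70 g): not visible, changes every time; one or two of the three are full. Its number means nothing.
- carton: Open cardboard carton, fixed to the table. Outside 133 (x) by 188 (y) by 95 mm tall, walls and floor 4 mm, inside 125 by 180 mm, room for two canisters side by side along its y. Origin: centre of its underside; z up. Flaps are hinged along its two short top edges (at y = +94 mm and y = -94 mm).
- crate: Low open wooden crate, fixed to the table, for the empty canisters. Outside 150 (x) by 200 (y) by 55 mm tall, walls and floor 8 mm thick. Origin: centre of its underside; z up. It holds two canisters side by side along its y.
- flap_plain (a joint): Angle of the plain brown carton flap, rad: 0 = folded down flat over the carton, 1.57 = upright, larger = leaning outwards. A stiff crease: it stays where it is left.
- flap_plain_edge (a point): Middle of the free edge of the plain flap, which is 90 mm long from crease to edge, 133 mm wide, 4 mm thick.
- flap_plain_hinge (a point): Middle of the crease of the plain flap: carton frame (0, 94, 97) mm.
- flap_striped (a joint): Angle of the carton flap with a blue stripe along its free edge, rad: 0 = folded down flat over the carton and over the plain flap, 1.57 = upright, larger = leaning outwards. It stays where it is left.
- flap_striped_edge (a point): Middle of the free edge of the striped flap, which is 104 mm long from crease to edge, 133 mm wide, 4 mm thick.
- flap_striped_hinge (a point): Middle of the crease of the striped flap: carton frame (0, -94, 102.5) mm.
- blue_canister: Bystander, not to be sorted: blue canister with a black lid, 48 mm in diameter, 78 mm tall. Origin: centre of its underside.
- brush_crock: Bystander: terracotta crock 76 mm in diameter, 85 mm tall, with brushes standing in it up to 160 mm. Origin: centre of its underside.
- vase: Bystander: terracotta vase 84 mm in diameter, 105 mm tall. Origin: centre of its underside.
Things that resemble listed ones, but are neither listed nor needed, are in the scene too. Several things look just like the crate: the one meant starts farthest from the robot's base.

How it is judged:
On the way, in this order (a step that is already met when the one before it is completed fails the run):
1. all three canisters stand released, full ones in the carton and empty ones in the crate (((x of canister_1 in the frame of carton between -0.05 and 0.05 m and y of canister_1 in the frame of carton between -0.078 and 0.078 m and z of canister_1 in the frame of carton below 0.025 m and angle between canister_1's own z axis and vertical below 0.15 rad and contact force between canister_1 and carton above 1.8 N) or (x of canister_1 in the frame of crate between -0.055 and 0.055 m and y of canister_1 in the frame of crate between -0.08 and 0.08 m and z of canister_1 in the frame of crate below 0.025 m and angle between canister_1's own z axis and vertical below 0.15 rad and contact force between canister_1 and crate between 0.2 and 1.8 N)) and ((x of canister_2 in the frame of carton between -0.05 and 0.05 m and y of canister_2 in the frame of carton between -0.078 and 0.078 m and z of canister_2 in the frame of carton below 0.025 m and angle between canister_2's own z axis and vertical below 0.15 rad and contact force between canister_2 and carton above 1.8 N) or (x of canister_2 in the frame of crate between -0.055 and 0.055 m and y of canister_2 in the frame of crate between -0.08 and 0.08 m and z of canister_2 in the frame of crate below 0.025 m and angle between canister_2's own z axis and vertical below 0.15 rad and contact force between canister_2 and crate between 0.2 and 1.8 N)) and ((x of canister_3 in the frame of carton between -0.05 and 0.05 m and y of canister_3 in the frame of carton between -0.078 and 0.078 m and z of canister_3 in the frame of carton below 0.025 m and angle between canister_3's own z axis and vertical below 0.15 rad and contact force between canister_3 and carton above 1.8 N) or (x of canister_3 in the frame of crate between -0.055 and 0.055 m and y of canister_3 in the frame of crate between -0.08 and 0.08 m and z of canister_3 in the frame of crate below 0.025 m and angle between canister_3's own z axis and vertical below 0.15 rad and contact force between canister_3 and crate between 0.2 and 1.8 N)) and linear speed of each of canister_1, canister_2, canister_3 below 0.03 m/s and contact force between the fingers and canister_1 below 0.05 N and contact force between the fingers and canister_2 below 0.05 N and contact force between the fingers and canister_3 below 0.05 N), for 0.2 s.
2. the plain flap is folded down flat while the striped flap is still up (value of joint flap_plain below 0.12 rad and value of joint flap_striped above 0.6 rad), for 0.1 s.
3. the striped flap is folded down flat over it (value of joint each of flap_plain, flap_striped below 0.12 rad), for 0.2 s.
At the end, for the whole second after the job is handed in: Every full canister stands in the carton and every empty one in the crate, within the walls, on the floor and upright within 0.15 rad (judged by the weight it bears on the container: above or below 1.8 N), released and at rest; both carton flaps are folded down to less than 0.12 rad (all of step 1 and all of step 3); the robot touches nothing.
It fails at once if the blue canister is shifted by more than 40 mm or tipped (distance of blue_canister from where it was at the start of the episode above 0.04 m or angle between blue_canister's own z axis and vertical above 0.5 rad).
It fails at once if the brush crock is shifted by more than 40 mm or tipped (distance of brush_crock from where it was at the start of the episode above 0.04 m or angle between brush_crock's own z axis and vertical above 0.5 rad).
It fails at once if the vase is shifted by more than 40 mm or tipped (distance of vase from where it was at the start of the episode above 0.04 m or angle between vase's own z axis and vertical above 0.5 rad).
It fails at once if a white canister is tipped over (0.8 rad) (angle between any of canister_1, canister_2, canister_3's own z axis and vertical above 0.8 rad).
It fails at once if a white canister falls, out of the gripper, faster than 0.8 m/s (more than about 30 mm) ((linear speed of canister_1 above 0.8 m/s and contact force between the fingers and canister_1 below 0.01 N) or (linear speed of canister_2 above 0.8 m/s and contact force between the fingers and canister_2 below 0.01 N) or (linear speed of canister_3 above 0.8 m/s and contact force between the fingers and canister_3 below 0.01 N)).
It also fails if it takes over 72 s, if anything falls off the work surface, if the arm or the gripper's body presses on something with over 40 N, if the wrist force passes 120 N, or if a joint passes its speed limit or range.

## Robot

A 7-joint arm with a two-finger parallel gripper is mounted at the origin on the work surface. World frame = base frame: x ahead of the robot, y to its left, z up, the work surface at z = 0. Lengths are in m, angles in rad, forces in N, time in s.
With the tool pointing down it reaches from about 0.4 to 0.875 m from the base axis. Payload 6.5 kg.
Tool frame: the origin (TCP) lies at the very end of the fingers, on their centre line; the grasp point (between the pads) lies 19 mm behind it; z points along the fingers, y is the line along which they close (so a half turn about z gives the same grasp; the last joint's range is limited). The gripper opens to 88 mm and grips with 3 to 60 N. Pads are 18 mm wide; open, the fingers measure 123 mm over their backs; the gripper's body (75 mm by 187 mm) begins 45 mm behind the grasp point.
Start: joints at [-1.312, 0.536, -0.004, 1.538, 0.003, 1.067, -0.071], TCP at [0.207, 0.616, 0.206] pointing down, gripper open.
Joint ranges: [-2.7, 2.7], [-0.37, 2.16], [-1.27, 1.26], [0.24, 2.4], [-1.31, 4.45], [0.19, 1.91], [-2.76, 2.76]. Speed limits (rad/s): [2.39, 2.39, 3.14, 3.14, 3.14, 3.14, 3.14].

## Interface

Orientations are given as a unit quaternion [x, y, z, w].
In Python, from cell import monitor, eyes, bot gives the robot as it stands.
- The arm moves only by the tool carry_out, never from a script. Its argument "motion" is a list of rows, each a list of 4 numbers: the shift along the world's x, y, z in mm, then the turn about the world's z in degrees. A call has exactly 8 rows; each row is the pose to reach, as a shift and turn from the pose commanded when the call began; what a row does not reach only later rows make up. A row lasts 1/10 s, in which the tool goes at most 50 mm and 8.59 degrees, less where a joint would pass 70% of its speed; a pose out of reach is approached as far as the arm can. A call with a gripper value outside its range is refused whole. "jaw" is the opening, from -1 (shut) to 1 (fully open), set as the call begins (left out, the last holds). The fingers move at their own pace and stop on an object; the grip force is fixed at half the most. Time passes only in rows, so rows that repeat a pose let the fingers close, or fill a call up. It gives the time, the measured TCP pose, the force, the opening and the grip force at its end, in the units of the state.
- monitor.get_obs(): the state, without advancing time (a new reading comes with each control period).
- eyes.capture(name): name is "side" or "top" or "wrist"; returns a dict with "frame" (420x560x3 uint8, blue, green, red), "depth" (420x560 float32, m along the optical axis (not along the pixel's ray), 0 where there is no reading), "fx", "fy", "cx", "cy" (pixels), "R" (3x3) and "t" (3): a world point X has camera coordinates R X + t. Camera axes: x right, y down, z forward; pixel columns grow to the right and rows downward; lengths in m; the calibration is good to about 2 mm. A picture is of the moment at which its call begins.
- bot.job_done(): hands the job in; it is judged then, once.
The state is a dict: "t": time; "qpos": joint angles; "qd": joint speeds; "joint_efforts": joint torques, N m; "tool_pos": TCP position; "ee_rot": TCP orientation; "ft_force": force on the tool from outside, world axes, zero at the start; "wrist_torque": the same for the moment, N m; "gripper_width": finger opening in m; "grasp_force": force on a finger pad.
Only numpy, scipy, OpenCV 4.12 (cv2) and the standard library are available. Lean on these libraries where they do the work, as an engineer would, in place of code of your own. Each camera call takes 0.05 s, during which the arm holds its last target. There are 200 camera calls.

## Working session

There is one attempt and no reset: what is moved stays moved. The work goes in short steps, Python scripts to look and compute and a tool call to move; the robot and the scene stay as the last step left them, time stands still between calls to the robot, and variables do not carry over. Pictures are saved under pics/ and viewed, at most 10 in all, crops included, and the job is handed in when it is done.

Besides the shell and the picture viewer there is one more tool, called after "Call:" by a JSON object that holds its "api" and its "payload". carry_out: Moves the arm, as the interface text tells. Its arguments: {"type":"object","properties":{"motion":{"type":"array","items":{"type":"array","items":{"type":"number"}}},"jaw":{"type":"number"}},"required":["motion"]}

```bash
mkdir -p pics; cat > h.py <<'E'
import numpy as np, cv2, pickle
from cell import monitor, eyes, bot
def cap(n,tag):
    c=eyes.capture(n); cv2.imwrite(f'pics/{tag}.png',c['frame']); pickle.dump(c,open(f'pics/{tag}.pkl','wb')); return c
def load(tag): return pickle.load(open(f'pics/{tag}.pkl','rb'))
def plane(c,u,v,z):
    d=c['R'].T@np.array([(u-c['cx'])/c['fx'],(v-c['cy'])/c['fy'],1]); o=-c['R'].T@c['t']
    return o+d*(z-o[2])/d[2]
def cloud(c):
    v,u=np.mgrid[:420,:560]; z=c['depth']
    P=np.stack([(u-c['cx'])/c['fx']*z,(v-c['cy'])/c['fy']*z,z],-1)
    return (P-c['t'])@c['R']
E
python3 - <<'E'
from h import *
o=monitor.get_obs(); print({k:np.round(v,3) for k,v in o.items()})
a=cap('top','top0'); b=cap('side','side0')
for c in (a,b): print(np.round(-c['R'].T@c['t'],3), (c['depth']>0).mean(), c['fx'])
cv2.imwrite('pics/both.png',np.hstack([cv2.resize(a['frame'],(400,300)),cv2.resize(b['frame'],(400,300))]))
E
```

```text
{'t': np.float64(0.0), 'qpos': array([-1.312,  0.537, -0.004,  1.539,  0.003,  1.067, -0.071]), 'qd': array([ 0.001,  0.001, -0.001, -0.001, -0.001,  0.001,  0.001]), 'joint_efforts': array([ 0.0000e+00, -5.7098e+01,  9.9100e-01, -2.5161e+01, -5.6000e-02,
        1.8000e-02,  0.0000e+00]), 'tool_pos': array([0.207, 0.615, 0.205]), 'ee_rot': array([ 0.162,  0.987, -0.001, -0.   ]), 'ft_force': array([-0.456, -0.83 , -0.438]), 'wrist_torque': array([ 0.003, -0.02 ,  0.001]), 'grasp_force': np.float64(0.0), 'gripper_width': np.float64(0.088)}
[ 0.382 -0.019  1.602] 0.9961607142857143 510.2124153372277
[ 0.493 -0.828  0.97 ] 0.9963945578231292 420.6984394448809
```

View pics/top0.png

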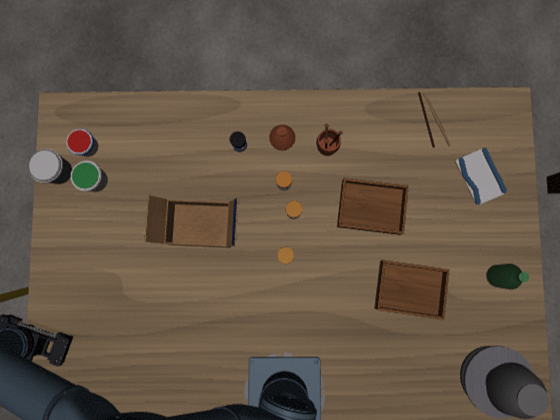

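View pics/side0.png

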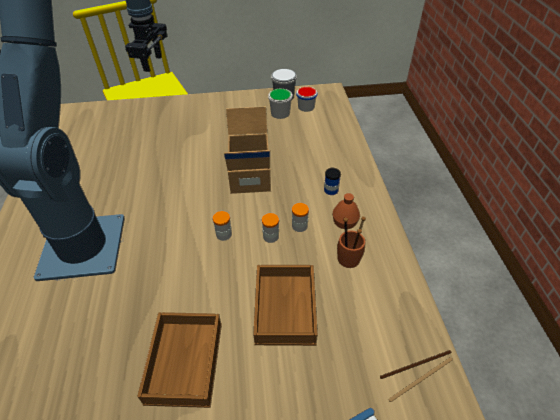

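Top view: orange lids are at (284,180), (293,209) and (286,255). The carton is at about (200,224), with its plain flap leaning out on the left (+y) and the striped one upright on the right. Bystanders are the blue canister (238,141), vase (282,137) and crock (329,141). There are two crate candidates, (372,206) and (412,289). The first is farther from the base at (284,385), about 199 px against 160, so it fits the description. I'll confirm it with a crop while measuring.

```bash
python3 - <<'E'
from h import *
a=load('top0'); b=load('side0')
def comps(c,lo,hi,mn):
    m=cv2.inRange(cv2.cvtColor(c['frame'],cv2.COLOR_BGR2HSV),lo,hi)
    n,l,s,ce=cv2.connectedComponentsWithStats(m); return [(ce[i],s[i,4],l==i) for i in range(1,n) if s[i,4]>mn]
for nm,c in (('top',a),('side',b)):
    P=cloud(c)
    for ce,ar,m in comps(c,(8,170,150),(20,255,255),60):
        p=P[m]; zt=np.percentile(p[:,2],90)
        t=p[p[:,2]>zt-.006]
        print(nm,'lid px',ce.round(1),ar,'ray@.078',plane(c,*ce,.078).round(4),'depth ztop',zt.round(4),'mid',((t.min(0)+t.max(0))/2).round(4),'ext',np.ptp(t,axis=0).round(3))
# two-view triangulation of lid centres skipped if depths agree; crates by depth rim
P=cloud(a)
for nm,(u0,u1,v0,v1),z0,z1 in (('crateA',(325,420,168,245),.045,.062),('crateB',(365,460,250,328),.045,.062),('carton rim',(140,245,185,260),.085,.0965)):
    m=np.zeros((420,560),bool); m[v0:v1,u0:u1]=True
    m&=(P[...,2]>z0)&(P[...,2]<z1); q=P[m]
    r=cv2.minAreaRect((q[:,:2]*1000).astype(np.float32)); print(nm,'n',m.sum(),'z med',np.median(q[:,2]).round(4),'rect',np.round(r[0],1),np.round(r[1],1),round(r[2],1),'dist',np.hypot(*r[0]).round(1))
    print(cv2.boxPoints(r).round(0).tolist())
for nm,(u0,u1,v0,v1) in (('plain',(140,175,190,250)),('striped',(222,242,192,252)),('blue',(225,250,125,155)),('vase',(268,297,122,152)),('crock',(312,345,120,158))):
    q=P[v0:v1,u0:u1].reshape(-1,3); h=q[q[:,2]>.1] if 'p' in nm[:6] and nm in('plain','striped') else q[q[:,2]>.05]
    print(nm,h.min(0).round(3),h.max(0).round(3), h[h[:,2].argmax()].round(3))
im=cv2.resize(a['frame'][100:330,130:470],None,fx=2.3,fy=2.3,interpolation=cv2.INTER_CUBIC); cv2.imwrite('pics/crop0.png',im)
E
```

```text
top lid px [283.3 178.6] 173 ray@.078 [ 0.6461 -0.0026  0.078 ] depth ztop 0.0823 mid [ 0.5244 -0.0032  0.8393] ext [0.284 0.045 1.525]
top lid px [293.3 207.9] 138 ray@.078 [ 0.5566 -0.0322  0.078 ] depth ztop 0.0822 mid [ 0.4785 -0.0326  0.8391] ext [0.192 0.045 1.526]
side lid px [300.  208.5] 165 ray@.078 [ 0.646  -0.0016  0.078 ] depth ztop 0.0828 mid [ 0.6459 -0.0045  0.0814] ext [0.046 0.05  0.009]
side lid px [220.6 217. ] 176 ray@.078 [ 0.4156 -0.0057  0.078 ] depth ztop 0.0821 mid [ 0.4166 -0.0067  0.0799] ext [0.046 0.05  0.007]
side lid px [269.9 219.1] 179 ray@.078 [ 0.5548 -0.0315  0.078 ] depth ztop 0.0819 mid [ 0.555  -0.0331  0.0805] ext [0.046 0.05  0.009]
crateA n 633 z med 0.0542 rect [ 564.1 -276. ] [201.7 151. ] 82.7 dist 628.0
[[476.0, -366.0], [626.0, -386.0], [652.0, -186.0], [502.0, -166.0]]
crateB n 667 z med 0.0539 rect [ 310.5 -386.7] [201.2 149.7] 81.4 dist 495.9
[[221.0, -475.0], [369.0, -497.0], [400.0, -298.0], [252.0, -276.0]]
carton rim n 231 z med 0.0928 rect [512.8 258.8] [186.9 133.5] 87.0 dist 574.4
[[441.0, 169.0], [575.0, 162.0], [584.0, 349.0], [451.0, 356.0]]
plain [ 0.382 -0.019  0.1  ] [0.585 0.387 1.602] [ 0.382 -0.019  1.602]
striped [ 0.382 -0.019  0.101] [0.573 0.167 1.602] [ 0.382 -0.019  1.602]
blue [ 0.382 -0.019  0.051] [0.793 0.16  1.602] [ 0.382 -0.019  1.602]
vase [ 0.382 -0.03   0.05 ] [0.816 0.035 1.602] [ 0.382 -0.019  1.602]
crock [ 0.382 -0.178  0.05 ] [ 0.797 -0.019  1.602] [ 0.382 -0.019  1.602]
```

View pics/crop0.png

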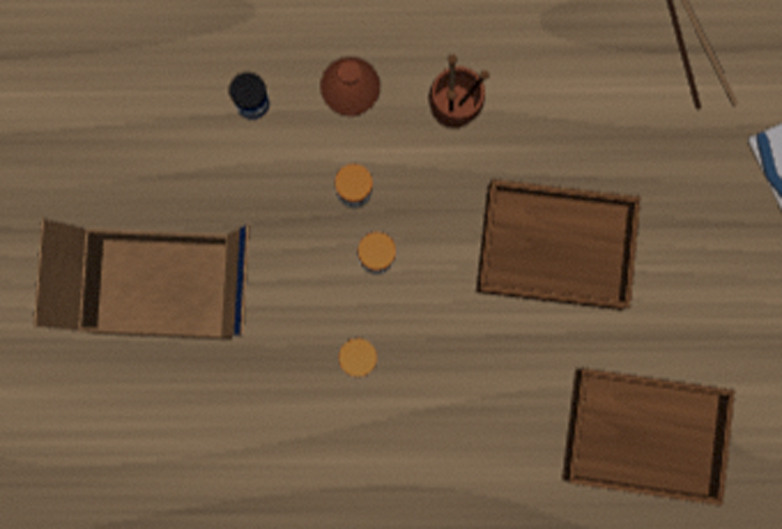

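The crop confirms it: the far crate is the upper one at (557,243), centred at world (564,-276) mm with a 200x151 mm rim at z=54. Lid heights come out at about 80 mm from both views, against 78 in the text, and the carton rim measures 187x133 mm at z=93. I'm moving now, at a height that clears the flaps.

Call:
{"api": "carry_out", "payload": {"motion": [[25,-35,25,-8.5],[50,-70,50,-17],[75,-105,75,-25.5],[100,-140,100,-34],[127,-178,100,-42.5],[154,-216,100,-51],[181,-254,100,-59.5],[208,-292,100,-68]], "jaw": 0.6}}

```text
t: 0.9
tool_pos: [0.416, 0.3222, 0.306]
ee_rot: [0.688, 0.726, -0.0, -0.0]
ft_force: [0.7, -0.1, 0.5]
gripper_width: 0.0704
grasp_force: 0.0
```

```bash
python3 - <<'E'
from h import *
a=load('top0');b=load('side0')
for nm,c,(u0,u1,v0,v1) in (('plainT',a,(140,167,190,250)),('stripedT',a,(222,242,192,252)),('plainS',b,(222,272,104,136)),('stripedS',b,(222,274,145,172))):
    P=cloud(c)[v0:v1,u0:u1]; q=P[(c['depth'][v0:v1,u0:u1]>0)&(P[...,2]>.1)&(P[...,2]<.25)]
    # into carton frame
    y=-np.deg2rad(3); d=q-[.513,.259,0]; X=np.c_[np.cos(y)*d[:,0]+np.sin(y)*d[:,1],-np.sin(y)*d[:,0]+np.cos(y)*d[:,1],d[:,2]]
    if 'str' in nm: X=X[X[:,1]<-.085]
    else: X=X[X[:,1]>.09]
    print(nm,len(X),'min',X.min(0).round(3),'max',X.max(0).round(3),'zmaxpt',X[X[:,2].argmax()].round(3))
m=a['depth']; P=cloud(a)
for nm,(u0,u1,v0,v1) in (('blue',(225,250,125,155)),('vase',(268,297,122,152)),('crock',(312,345,120,158))):
    q=P[v0:v1,u0:u1][(m[v0:v1,u0:u1]>0)]; q=q[q[:,2]>.06]; print(nm,q.min(0).round(3),q.max(0).round(3))
E
```

```text
plainT 863 min [-0.067  0.09   0.1  ] max [0.066 0.126 0.188] zmaxpt [-0.011  0.118  0.188]
stripedT 444 min [-0.067 -0.134  0.101] max [ 0.066 -0.095  0.207] zmaxpt [-0.062 -0.13   0.207]
plainS 1007 min [-0.066  0.09   0.1  ] max [0.067 0.126 0.186] zmaxpt [0.018 0.118 0.186]
stripedS 820 min [-0.065 -0.138  0.1  ] max [ 0.066 -0.095  0.206] zmaxpt [ 0.034 -0.138  0.206]
blue [0.746 0.114 0.06 ] [0.793 0.16  0.086]
vase [ 0.754 -0.03   0.06 ] [0.815 0.032 0.113]
crock [ 0.726 -0.177  0.06 ] [ 0.797 -0.104  0.164]
```

Call:
{"api": "carry_out", "payload": {"motion": [[28,-40,0,-4],[56,-80,0,-8],[84,-120,0,-8],[112,-160,0,-8],[140,-200,0,-8],[168,-240,0,-8],[196,-280,-5,-8],[224,-320,-10,-8]]}}

```text
t: 1.7
tool_pos: [0.6402, 0.0026, 0.2957]
ee_rot: [0.735, 0.678, -0.0, -0.0]
ft_force: [1.5, 0.3, 1.1]
gripper_width: 0.0706
grasp_force: 0.0
```

Call:
{"api": "carry_out", "payload": {"motion": [[7,-6,-40,0],[7,-6,-85,0],[7,-6,-130,0],[7,-6,-170,0],[7,-6,-170,0],[7,-6,-170,0],[7,-6,-170,0],[7,-6,-170,0]]}}

```text
t: 2.5
tool_pos: [0.6481, -0.002, 0.1287]
ee_rot: [0.735, 0.678, 0.002, 0.001]
ft_force: [-0.4, -0.3, -0.0]
gripper_width: 0.0704
grasp_force: 0.0
```

```bash
python3 - <<'E'
from h import *
print(monitor.get_obs()['tool_pos'])
c=cap('wrist','w0'); print(np.round(-c['R'].T@c['t'],3))
P=cloud(c); m=cv2.inRange(cv2.cvtColor(c['frame'],cv2.COLOR_BGR2HSV),(5,150,80),(22,255,255))
n,l,s,ce=cv2.connectedComponentsWithStats(m)
for i in range(1,n):
    if s[i,4]>300:
        p=P[(l==i)&(c['depth']>0)]; zt=np.median(p[:,2]); p=p[abs(p[:,2]-zt)<.004]
        r=cv2.minEnclosingCircle((p[:,:2]*1000).astype(np.float32)); print(s[i],zt.round(4),np.round(r[0],1),round(r[1],1))
E
```

```text
[ 0.64812785 -0.00203921  0.12868985]
[0.653 0.078 0.309]
[ 386  140  115   87 6548] 0.0671 [784.4   2.7] 29.8
[ 246  188   62   59 2893] 0.0795 [644.7  -2.4] 24.5
[   0  217   26   55 1048] 0.0793 [421.3  -7.4] 23.5
[ 139  231   59   54 1932] 0.0795 [553.5 -31.6] 24.8
```

View pics/w0.png

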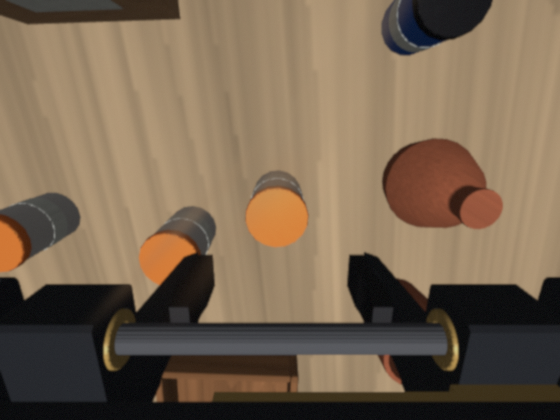

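The wrist picture shows canister A's lid at (277,217), in line with the fingers. It measures (645,-2) mm with its top at 79 mm, which agrees with the first views. The vase and the B canister are clear of the fingers.

Call:
{"api": "carry_out", "payload": {"motion": [[-3,0,-30,0],[-3,0,-60,0],[-3,0,-86,0],[-3,0,-86,0],[-3,0,-86,0],[-3,0,-86,0],[-3,0,-86,0],[-3,0,-86,0]]}}

```text
t: 3.35
tool_pos: [0.6443, -0.0019, 0.0414]
ee_rot: [0.735, 0.678, 0.001, 0.001]
ft_force: [-1.2, -0.3, -0.0]
gripper_width: 0.0702
grasp_force: 0.0
```

Call:
{"api": "carry_out", "payload": {"motion": [[0,0,0,0],[0,0,0,0],[0,0,0,0],[0,0,0,0],[0,0,0,0],[0,0,0,0],[0,0,0,0],[0,0,0,0]], "jaw": -1}}

```text
t: 4.15
tool_pos: [0.644, -0.0021, 0.0404]
ee_rot: [0.735, 0.678, 0.0, 0.0]
ft_force: [2.7, -0.7, 1.5]
gripper_width: 0.0467
grasp_force: 30.2
```

Call:
{"api": "carry_out", "payload": {"motion": [[0,0,15,0],[0,0,40,0],[0,0,70,0],[0,0,70,0],[0,0,70,0],[0,0,70,0],[0,0,70,0],[0,0,70,0]]}}

```text
t: 4.95
tool_pos: [0.6426, -0.002, 0.109]
ee_rot: [0.735, 0.678, -0.001, -0.001]
ft_force: [-1.2, -0.3, -3.1]
gripper_width: 0.0467
grasp_force: 30.3
```

```bash
python3 - <<'E'
from h import *
o=monitor.get_obs(); print({k:np.round(o[k],3) for k in('t','tool_pos','ft_force','wrist_torque','gripper_width','grasp_force','joint_efforts')})
E
```

```text
{'t': np.float64(4.95), 'tool_pos': array([ 0.643, -0.002,  0.109]), 'ft_force': array([-1.179, -0.33 , -3.132]), 'wrist_torque': array([-0.036,  0.086,  0.032]), 'gripper_width': np.float64(0.047), 'grasp_force': np.float64(30.275), 'joint_efforts': array([-3.7000e-02, -5.9144e+01,  9.3810e+00, -2.2170e+01, -4.5000e-02,
        5.1000e-02,  1.0000e-03])}
```

Call:
{"api": "carry_out", "payload": {"motion": [[-10,10,45,0],[-25,25,85,0],[-42,42,125,0],[-60,60,165,0],[-70,80,195,0],[-70,80,195,0],[-70,80,195,0],[-70,80,195,0]]}}

```text
t: 5.75
tool_pos: [0.5727, 0.0767, 0.3034]
ee_rot: [0.735, 0.678, -0.001, -0.0]
ft_force: [0.1, -0.3, -3.2]
gripper_width: 0.0466
grasp_force: 30.5
```

```bash
python3 - <<'E'
from h import *
o=monitor.get_obs(); print({k:np.round(o[k],3) for k in('t','tool_pos','ft_force','joint_efforts')})
E
```

```text
{'t': np.float64(5.75), 'tool_pos': array([0.573, 0.077, 0.303]), 'ft_force': array([ 0.109, -0.32 , -3.17 ]), 'joint_efforts': array([-6.8700e-01, -4.5818e+01,  5.7840e+00, -2.8339e+01, -1.2200e-01,
        4.0000e-03,  2.0000e-03])}
```

Fz is about -3.2 N, so A is full and goes in the carton's far slot at (515,295).

Call:
{"api": "carry_out", "payload": {"motion": [[-12,42,0,0],[-24,86,0,0],[-36,130,0,0],[-48,174,0,0],[-58,218,0,0],[-58,218,-30,0],[-58,218,-70,0],[-58,218,-100,0]]}}

```text
t: 6.55
tool_pos: [0.5144, 0.2942, 0.2012]
ee_rot: [0.735, 0.678, -0.002, 0.0]
ft_force: [0.5, -0.3, -4.8]
gripper_width: 0.0464
grasp_force: 30.0
```

Call:
{"api": "carry_out", "payload": {"motion": [[0,0,-40,0],[0,0,-80,0],[0,0,-115,0],[0,0,-140,0],[0,0,-150,0],[0,0,-150,0],[0,0,-150,0],[0,0,-150,0]]}}

```text
t: 7.35
tool_pos: [0.5166, 0.2964, 0.0565]
ee_rot: [0.735, 0.678, 0.001, 0.0]
ft_force: [-0.3, 1.4, -2.7]
gripper_width: 0.0467
grasp_force: 30.0
```

```bash
python3 - <<'E'
from h import *
o=monitor.get_obs(); print({k:np.round(o[k],4) for k in('t','tool_pos','ft_force')})
a=cap('top','top1'); b=cap('side','side1')
cv2.imwrite('pics/p1.png',np.hstack([cv2.resize(a['frame'][150:290,110:290],(400,311)),cv2.resize(b['frame'][80:220,180:360],(400,311))]))
E
```

```text
{'t': np.float64(7.35), 'tool_pos': array([0.5166, 0.2964, 0.0565]), 'ft_force': array([-0.311 ,  1.3692, -2.7179])}
```

View pics/p1.png

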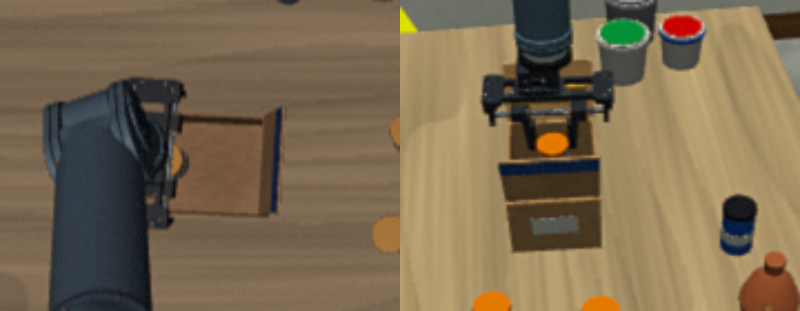

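The picture shows the canister (lid about (552,144) on the right-hand side view) centred in the carton, with the fingers inside the walls. I'm lowering the last 10 mm.

Call:
{"api": "carry_out", "payload": {"motion": [[0,0,-4,0],[0,0,-7,0],[0,0,-9,0],[0,0,-10,0],[0,0,-10,0],[0,0,-10,0],[0,0,-10,0],[0,0,-10,0]]}}

```text
t: 8.25
tool_pos: [0.5153, 0.2962, 0.0452]
ee_rot: [0.735, 0.678, 0.0, -0.0]
ft_force: [-1.3, 1.2, -0.6]
gripper_width: 0.0462
grasp_force: 30.0
```

Call:
{"api": "carry_out", "payload": {"motion": [[0,0,0,0],[0,0,0,0],[0,0,0,0],[0,0,0,0],[0,0,0,0],[0,0,30,0],[0,0,75,0],[0,0,120,0]], "jaw": 0.4}}

```text
t: 9.05
tool_pos: [0.515, 0.2955, 0.1661]
ee_rot: [0.735, 0.678, -0.001, 0.0]
ft_force: [0.9, 0.4, -0.1]
gripper_width: 0.0619
grasp_force: 0.0
```

Call:
{"api": "carry_out", "payload": {"motion": [[0,0,45,0],[0,0,90,0],[0,-20,135,0],[6,-65,140,0],[12,-114,140,0],[18,-163,140,0],[24,-212,140,0],[30,-261,140,0]]}}

```text
t: 9.85
tool_pos: [0.5453, 0.033, 0.3054]
ee_rot: [0.735, 0.678, 0.0, 0.0]
ft_force: [0.2, 0.6, 0.1]
gripper_width: 0.0617
grasp_force: 0.0
```

```bash
python3 - <<'E'
from h import *
o=monitor.get_obs(); print({k:np.round(o[k],4) for k in('t','tool_pos','ft_force')})
b=cap('side','side2'); a=cap('top','top2')
for c in (a,b):
    P=cloud(c); m=cv2.inRange(cv2.cvtColor(c['frame'],cv2.COLOR_BGR2HSV),(8,150,100),(20,255,255))
    n,l,s,ce=cv2.connectedComponentsWithStats(m)
    for i in range(1,n):
      if s[i,4]>40:
        p=P[(l==i)&(c['depth']>0)]; zt=np.percentile(p[:,2],80); p=p[abs(p[:,2]-zt)<.005]; print(ce[i].round(),s[i,4],zt.round(4),((p.min(0)+p.max(0))/2).round(4))
    q=P[c['depth']>0]; y=-np.deg2rad(3); d=q-[.513,.259,0]; X=np.c_[np.cos(y)*d[:,0]+np.sin(y)*d[:,1],-np.sin(y)*d[:,0]+np.cos(y)*d[:,1],d[:,2]]
    X=X[(abs(X[:,0])<.06)&(abs(X[:,1])<.2)&(X[:,2]>.12)&(X[:,2]<.215)]
    for nm,k in (('plain',X[:,1]>.08),('str',X[:,1]<-.08)):
        if k.any(): print(nm,X[k][X[k][:,2].argmax()].round(3),X[k].min(0).round(3),X[k].max(0).round(3))
E
```

```text
{'t': np.float64(9.85), 'tool_pos': array([0.5453, 0.033 , 0.3054]), 'ft_force': array([0.2377, 0.6418, 0.0512])}
[282. 131.] 64 0.1082 [0.7877 0.003  0.1074]
[331. 145.] 60 0.0108 [ 0.7706 -0.1546  0.0098]
[294. 209.] 179 0.0803 [ 0.5547 -0.037   0.0799]
[183. 222.] 215 0.0848 [0.5151 0.2985 0.0845]
[289. 255.] 90 0.08 [ 0.4159 -0.0193  0.0802]
plain [0.006 0.12  0.188] [-0.06   0.095  0.12 ] [0.06  0.126 0.188]
str [-0.043 -0.132  0.207] [-0.059 -0.134  0.121] [ 0.06  -0.101  0.207]
[248. 146.] 126 0.0853 [0.5171 0.3004 0.0844]
[348. 196.] 53 0.1082 [0.7872 0.0017 0.1071]
[346. 212.] 456 0.0753 [ 0.7865 -0.004   0.0755]
[221. 217.] 196 0.0809 [ 0.4168 -0.0085  0.0803]
[270. 220.] 196 0.0812 [ 0.5551 -0.0325  0.0801]
[351. 243.] 103 0.0879 [ 0.7648 -0.1446  0.0868]
[285. 304.] 3522 0.0134 [ 0.5669 -0.2625  0.0124]
[182. 360.] 4574 0.013 [ 0.3105 -0.3789  0.0125]
plain [0.012 0.119 0.186] [-0.06   0.093  0.12 ] [0.06  0.129 0.186]
str [-0.001 -0.134  0.205] [-0.06  -0.136  0.12 ] [ 0.06  -0.102  0.205]
```

The first canister stands in the carton with its lid at 84 mm, which is floor height, and the flaps haven't moved. Next is B at (555,-33).

Call:
{"api": "carry_out", "payload": {"motion": [[5,-33,-30,0],[10,-67,-60,0],[10,-67,-110,0],[10,-67,-155,0],[10,-67,-200,0],[10,-67,-240,0],[10,-67,-265,0],[10,-67,-265,0]], "jaw": 0.6}}

```text
t: 10.75
tool_pos: [0.5525, -0.0314, 0.037]
ee_rot: [0.735, 0.678, -0.002, -0.002]
ft_force: [0.1, -0.5, -0.5]
gripper_width: 0.0706
grasp_force: 0.0
```

Call:
{"api": "carry_out", "payload": {"motion": [[0,0,0,0],[0,0,0,0],[0,0,0,0],[0,0,0,0],[0,0,0,0],[0,0,0,0],[0,0,0,0],[0,0,0,0]], "jaw": -1}}

```text
t: 11.55
tool_pos: [0.5565, -0.032, 0.0416]
ee_rot: [0.735, 0.678, 0.001, 0.001]
ft_force: [-1.3, 0.1, 7.6]
gripper_width: 0.0462
grasp_force: 30.0
```

Call:
{"api": "carry_out", "payload": {"motion": [[0,0,15,0],[0,0,50,0],[0,0,95,0],[0,0,110,0],[0,0,110,0],[0,0,110,0],[0,0,110,0],[0,0,110,0]]}}

```text
t: 12.35
tool_pos: [0.5543, -0.0319, 0.1487]
ee_rot: [0.735, 0.678, -0.001, -0.001]
ft_force: [-0.5, -0.8, -0.5]
gripper_width: 0.0464
grasp_force: 30.0
```

Call:
{"api": "carry_out", "payload": {"motion": [[0,0,0,0],[0,0,0,0],[0,0,0,0],[0,0,0,0],[0,0,0,0],[0,0,0,0],[0,0,0,0],[0,0,0,0]]}}

```text
t: 13.15
tool_pos: [0.5554, -0.032, 0.1501]
ee_rot: [0.735, 0.678, 0.0, 0.0]
ft_force: [-0.2, 0.3, -0.9]
gripper_width: 0.0464
grasp_force: 30.0
```

Fz is about -0.7 N, so B is empty and goes in the crate slot at (559,-318).

Call:
{"api": "carry_out", "payload": {"motion": [[1,-48,0,0],[2,-96,0,0],[3,-144,0,0],[4,-192,0,0],[4,-240,0,0],[4,-286,0,0],[4,-286,-25,0],[4,-286,-50,0]]}}

```text
t: 13.95
tool_pos: [0.5592, -0.3208, 0.1001]
ee_rot: [0.736, 0.677, 0.0, 0.001]
ft_force: [-0.1, 0.9, -1.2]
gripper_width: 0.0465
grasp_force: 30.0
```

Call:
{"api": "carry_out", "payload": {"motion": [[0,0,-15,0],[0,0,-30,0],[0,0,-40,0],[0,0,-46,0],[0,0,-50,0],[0,0,-51,0],[0,0,-51,0],[0,0,-51,0]]}}

```text
t: 14.75
tool_pos: [0.5597, -0.3183, 0.0498]
ee_rot: [0.735, 0.678, 0.0, 0.0]
ft_force: [-1.5, 0.2, 2.9]
gripper_width: 0.046
grasp_force: 30.0
```

Call:
{"api": "carry_out", "payload": {"motion": [[0,0,0,0],[0,0,0,0],[0,0,0,0],[0,0,0,0],[0,0,0,0],[0,0,30,0],[0,0,75,0],[0,0,110,0]], "jaw": 0.5}}

```text
t: 15.55
tool_pos: [0.5595, -0.3184, 0.1611]
ee_rot: [0.735, 0.678, 0.0, 0.0]
ft_force: [0.6, -1.0, -0.0]
gripper_width: 0.066
grasp_force: 0.0
```

Call:
{"api": "carry_out", "payload": {"motion": [[-20,44,0,0],[-40,88,0,0],[-60,132,0,0],[-80,176,0,0],[-100,220,0,0],[-120,264,0,0],[-140,308,0,0],[-142,311,0,0]], "jaw": 0.6}}

```text
t: 16.35
tool_pos: [0.4148, -0.0017, 0.1588]
ee_rot: [0.732, 0.681, -0.0, -0.002]
ft_force: [-0.1, -0.7, -0.3]
gripper_width: 0.0705
grasp_force: 0.0
```

```bash
python3 - <<'E'
from h import *
o=monitor.get_obs(); print({k:np.round(o[k],4) for k in('t','tool_pos','ft_force')})
b=cap('side','side3'); w=cap('wrist','w3')
for c in (b,w):
    P=cloud(c); m=cv2.inRange(cv2.cvtColor(c['frame'],cv2.COLOR_BGR2HSV),(8,170,100),(20,255,255))
    n,l,s,ce=cv2.connectedComponentsWithStats(m)
    for i in range(1,n):
      if s[i,4]>80:
        p=P[(l==i)&(c['depth']>0)]; zt=np.percentile(p[:,2],80); p=p[abs(p[:,2]-zt)<.005]; print(ce[i].round(),s[i,4],zt.round(4),((p.min(0)+p.max(0))/2).round(4))
E
```

```text
{'t': np.float64(16.35), 'tool_pos': array([ 0.4148, -0.0017,  0.1588]), 'ft_force': array([-0.1129, -0.6917, -0.2898])}
[249. 146.] 92 0.0854 [0.5177 0.3001 0.0841]
[346. 212.] 440 0.0749 [ 0.7848 -0.0054  0.075 ]
[221. 217.] 189 0.0811 [ 0.4168 -0.0065  0.0803]
[351. 244.] 96 0.0879 [ 0.7634 -0.1457  0.0871]
[284. 306.] 352 0.0889 [ 0.5586 -0.3186  0.088 ]
[286. 216.] 1187 0.0801 [ 0.4164 -0.0108  0.0796]
```

B stands in the crate with its lid at 88 mm. C is at (416.5,-7), so I pick that now.

Call:
{"api": "carry_out", "payload": {"motion": [[0,0,-40,0],[0,0,-80,0],[0,0,-105,0],[0,0,-119,0],[0,0,-119,0],[0,0,-119,0],[0,0,-119,0],[0,0,-119,0]]}}

```text
t: 17.25
tool_pos: [0.4184, -0.0072, 0.041]
ee_rot: [0.735, 0.678, 0.001, 0.001]
ft_force: [0.1, 0.5, 0.1]
gripper_width: 0.07
grasp_force: 0.0
```

Call:
{"api": "carry_out", "payload": {"motion": [[0,0,0,0],[0,0,0,0],[0,0,0,0],[0,0,0,0],[0,0,0,0],[0,0,0,0],[0,0,0,0],[0,0,0,0]], "jaw": -1}}

```text
t: 18.05
tool_pos: [0.4174, -0.007, 0.0402]
ee_rot: [0.735, 0.678, 0.0, -0.0]
ft_force: [-0.4, 0.3, 5.3]
gripper_width: 0.0466
grasp_force: 32.3
```

Call:
{"api": "carry_out", "payload": {"motion": [[0,0,15,0],[0,0,50,0],[0,0,95,0],[0,0,110,0],[0,0,110,0],[0,0,110,0],[0,0,110,0],[0,0,110,0]]}}

```text
t: 18.85
tool_pos: [0.4164, -0.0072, 0.149]
ee_rot: [0.735, 0.678, -0.001, -0.001]
ft_force: [-0.5, 0.1, -0.5]
gripper_width: 0.0465
grasp_force: 32.2
```

Call:
{"api": "carry_out", "payload": {"motion": [[0,0,0,0],[0,0,0,0],[0,0,0,0],[0,0,0,0],[0,0,0,0],[0,0,0,0],[0,0,0,0],[0,0,0,0]]}}

```text
t: 19.65
tool_pos: [0.4174, -0.007, 0.1501]
ee_rot: [0.735, 0.678, 0.0, 0.0]
ft_force: [0.3, -0.6, -1.4]
gripper_width: 0.0467
grasp_force: 32.2
```

C reads about -0.5 to -1.4 N, so it's empty and goes in the other crate slot at (569,-234).

Call:
{"api": "carry_out", "payload": {"motion": [[26,-39,0,0],[52,-78,0,0],[78,-117,0,0],[104,-156,0,0],[130,-195,0,0],[152,-227,0,0],[152,-227,-25,0],[152,-227,-50,0]]}}

```text
t: 20.45
tool_pos: [0.5702, -0.2358, 0.0996]
ee_rot: [0.736, 0.677, 0.0, 0.001]
ft_force: [-0.5, 0.4, -1.7]
gripper_width: 0.0469
grasp_force: 31.9
```

Call:
{"api": "carry_out", "payload": {"motion": [[0,0,-15,0],[0,0,-30,0],[0,0,-40,0],[0,0,-46,0],[0,0,-50,0],[0,0,-51,0],[0,0,-51,0],[0,0,-51,0]]}}

```text
t: 21.25
tool_pos: [0.5698, -0.2342, 0.0497]
ee_rot: [0.735, 0.678, 0.0, 0.0]
ft_force: [0.3, 0.6, -0.4]
gripper_width: 0.0464
grasp_force: 31.9
```

Call:
{"api": "carry_out", "payload": {"motion": [[0,0,0,0],[0,0,0,0],[0,0,0,0],[0,0,0,0],[0,0,0,0],[0,0,30,0],[0,0,75,0],[0,0,110,0]], "jaw": 0.5}}

```text
t: 22.05
tool_pos: [0.5695, -0.2344, 0.1611]
ee_rot: [0.735, 0.678, 0.0, 0.0]
ft_force: [0.8, 0.7, 0.5]
gripper_width: 0.0661
grasp_force: 0.0
```

```bash
python3 - <<'E'
from h import *
b=cap('side','side4')
for c in (b,):
    P=cloud(c); m=cv2.inRange(cv2.cvtColor(c['frame'],cv2.COLOR_BGR2HSV),(8,170,100),(20,255,255))
    n,l,s,ce=cv2.connectedComponentsWithStats(m)
    for i in range(1,n):
      if s[i,4]>50:
        p=P[(l==i)&(c['depth']>0)]; zt=np.percentile(p[:,2],80); p=p[abs(p[:,2]-zt)<.005]; print(ce[i].round(),s[i,4],zt.round(4),((p.min(0)+p.max(0))/2).round(4))
E
```

```text
[245. 147.] 52 0.0864 [0.5079 0.2944 0.0857]
[346. 213.] 441 0.0751 [ 0.7867 -0.0046  0.075 ]
[351. 244.] 99 0.0877 [ 0.7633 -0.1449  0.0866]
[284. 276.] 291 0.0892 [ 0.5684 -0.2333  0.0886]
[283. 307.] 344 0.0888 [ 0.5584 -0.3182  0.0881]
```

All three are sorted: crate lids at 88 and 89 mm, carton lid at 85 mm. Now I go over the carton with closed fingers to the outside of the plain flap.

Call:
{"api": "carry_out", "payload": {"motion": [[-2,34,35,0],[-5,68,70,0],[-8,102,105,0],[-11,136,140,0],[-15,185,140,0],[-19,234,140,0],[-23,283,140,0],[-26,332,140,0]], "jaw": -1}}

```text
t: 22.9
tool_pos: [0.5429, 0.1, 0.2992]
ee_rot: [0.735, 0.678, 0.0, -0.0]
ft_force: [0.5, 0.4, -0.2]
gripper_width: 0.0043
grasp_force: 0.0
```

Call:
{"api": "carry_out", "payload": {"motion": [[-3,48,0,0],[-6,96,0,0],[-9,144,0,0],[-12,192,0,0],[-15,240,0,0],[-18,288,0,0],[-21,325,0,0],[-21,325,-20,0]]}}

```text
t: 23.7
tool_pos: [0.5206, 0.4311, 0.2799]
ee_rot: [0.732, 0.681, 0.002, -0.001]
ft_force: [-0.5, -0.2, -0.8]
gripper_width: 0.0002
grasp_force: 0.0
```

Call:
{"api": "carry_out", "payload": {"motion": [[0,0,-40,0],[0,0,-80,0],[0,0,-110,0],[0,0,-129,0],[0,0,-129,0],[0,0,-129,0],[0,0,-129,0],[0,0,-129,0]]}}

```text
t: 24.5
tool_pos: [0.5233, 0.4236, 0.1517]
ee_rot: [0.735, 0.678, 0.001, 0.0]
ft_force: [-0.6, -1.1, 0.6]
gripper_width: 0.0003
grasp_force: 0.0
```

Call:
{"api": "carry_out", "payload": {"motion": [[-1,-19,4,0],[-2,-34,5,0],[-2,-46,6,0],[-3,-59,7,0],[-4,-70,6,0],[-4,-81,4,0],[-5,-91,-2,0],[-5,-101,-9,0]]}}

```text
t: 25.3
tool_pos: [0.5172, 0.3214, 0.1406]
ee_rot: [0.735, 0.678, -0.0, -0.0]
ft_force: [-1.1, -0.4, 0.2]
gripper_width: 0.0004
grasp_force: 0.0
```

Call:
{"api": "carry_out", "payload": {"motion": [[0,-6,-7,0],[0,-11,-14,0],[-1,-15,-22,0],[-1,-17,-29,0],[-1,-19,-36,0],[-1,-20,-41,0],[-1,-20,-43,0],[-1,-20,-44,0]]}}

```text
t: 26.1
tool_pos: [0.5164, 0.3022, 0.0969]
ee_rot: [0.735, 0.678, -0.0, -0.0]
ft_force: [-0.8, -0.8, 0.2]
gripper_width: 0.0005
grasp_force: 0.0
```

```bash
cat > flaps.py <<'E'
from h import *
def flaps(c):
    P=cloud(c); q=P[c['depth']>0]; y=-np.deg2rad(3); d=q-[.513,.259,0]; X=np.c_[np.cos(y)*d[:,0]+np.sin(y)*d[:,1],-np.sin(y)*d[:,0]+np.cos(y)*d[:,1],d[:,2]]
    X=X[(abs(X[:,0]-.05)<.012)&(abs(X[:,1])<.2)&(X[:,2]>.085)&(X[:,2]<.22)]
    for lo in np.arange(-.14,.13,.02):
        k=(X[:,1]>lo)&(X[:,1]<lo+.02)
        if k.sum()>2: print(round(lo+.01,3),k.sum(),np.percentile(X[k][:,2],[10,50,90]).round(3))
E
python3 - <<'E'
from flaps import *
b=cap('side','side5'); a=cap('top','top5')
for c in (a,b): flaps(c); print()
E
```

```text
-0.13 33 [0.177 0.194 0.202]
-0.11 35 [0.125 0.146 0.162]
-0.09 13 [0.094 0.107 0.117]
-0.07 3 [0.094 0.096 0.097]
0.01 21 [0.097 0.21  0.213]
0.03 9 [0.089 0.206 0.21 ]

-0.13 64 [0.17  0.187 0.202]
-0.11 70 [0.119 0.141 0.162]
-0.09 41 [0.088 0.096 0.109]
0.01 21 [0.208 0.212 0.214]
0.09 75 [0.09  0.108 0.126]
0.11 67 [0.127 0.141 0.162]
0.13 10 [0.177 0.181 0.182]
```

```bash
python3 - <<'E'
from h import *
a=load('top5');b=load('side5')
cv2.imwrite('pics/p5.png',np.hstack([cv2.resize(a['frame'][150:290,110:290],(400,311)),cv2.resize(b['frame'][60:200,160:340],(400,311))]))
E
```

```text
(no output)
```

View pics/p5.png

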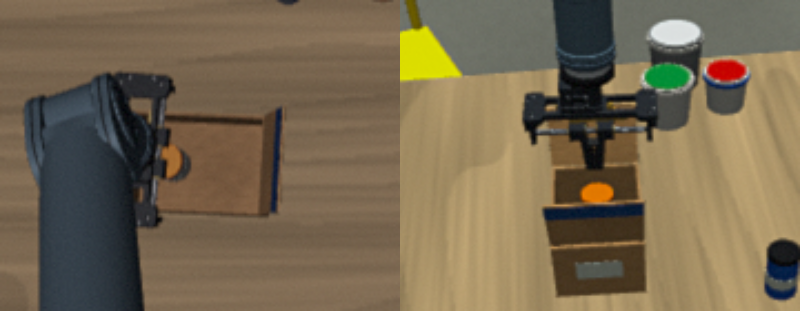

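```bash
python3 - <<'E'
from h import *
for t in('side0','side5'):
    c=load(t); P=cloud(c); y=-np.deg2rad(3); d=P-[.513,.259,0]
    X=np.stack([np.cos(y)*d[...,0]+np.sin(y)*d[...,1],-np.sin(y)*d[...,0]+np.cos(y)*d[...,1],d[...,2]],-1)
    for u in (233,247,262): print(t,u,[(v,*(1000*X[v,u]).round().astype(int).tolist()) for v in range(100,150,4)])
E
```

```text
side0 233 [(100, -60, 455, 5), (104, -60, 429, 2), (108, -42, 122, 183), (112, -43, 113, 174), (116, -44, 113, 158), (120, -45, 109, 145), (124, -46, 100, 135), (128, -47, 94, 123), (132, -48, 89, 110), (136, -49, 89, 93), (140, -51, 88, 77), (144, -52, 89, 59), (148, -54, 89, 42)]
side0 247 [(100, -2, 456, 1), (104, -2, 424, 3), (108, 5, 124, 179), (112, 4, 117, 168), (116, 3, 114, 154), (120, 2, 109, 142), (124, 1, 99, 133), (128, 0, 99, 117), (132, -1, 92, 105), (136, -2, 89, 91), (140, -3, 90, 73), (144, -4, 89, 56), (148, -5, 86, 41)]
side0 262 [(100, 61, 453, -1), (104, 37, -1086, 970), (108, 55, 116, 181), (112, 54, 118, 165), (116, 53, 114, 152), (120, 53, 105, 142), (124, 52, 100, 129), (128, 51, 97, 115), (132, 51, 92, 102), (136, 50, 86, 90), (140, 49, 84, 74), (144, 48, 86, 55), (148, 48, 89, 35)]
side5 233 [(100, -32, 6, 286), (104, -34, 21, 263), (108, -35, 22, 248), (112, -36, 22, 234), (116, -44, 111, 160), (120, -39, 21, 205), (124, -46, 107, 130), (128, -47, 96, 121), (132, -48, 92, 108), (136, -49, 87, 95), (140, -51, 90, 76), (144, -52, 87, 61), (148, -54, 86, 44)]
side5 247 [(100, 9, 12, 280), (104, 8, 25, 258), (108, 7, 25, 244), (112, 6, 23, 231), (116, 3, 109, 158), (120, 2, 107, 143), (124, 3, 40, 175), (128, 2, 53, 150), (132, 1, 37, 146), (136, -1, 83, 95), (140, -3, 88, 74), (144, -3, 53, 84), (148, -3, 35, 81)]
side5 262 [(100, 61, 452, 0), (104, 54, 62, 232), (108, 55, 122, 177), (112, 53, 19, 231), (116, 53, 115, 151), (120, 53, 106, 141), (124, 52, 103, 127), (128, 51, 101, 112), (132, 51, 90, 103), (136, 50, 88, 88), (140, 49, 89, 70), (144, 49, 89, 53), (148, 48, 86, 38)]
```

```bash
python3 - <<'E'
from h import *
c=load('side5'); P=cloud(c)
print(monitor.get_obs()['tool_pos'].round(4))
g=c['frame'].max(2)
for v in range(112,146,2):
    r=P[v,240:258]; k=(g[v,240:258]<60)
    print(v,'dark',k.sum(),[tuple((1000*r[i]).round().astype(int)) for i in np.where(k)[0][::4]])
p=monitor.get_obs()['tool_pos']; q=c['R']@p+c['t']; print('TCP px',c['fx']*q[0]/q[2]+c['cx'],c['fy']*q[1]/q[2]+c['cy'])
w=cap('wrist','w5'); Q=cloud(w); q=w['R']@p+w['t']; print('TCP wrist px',w['fx']*q[0]/q[2]+w['cx'],w['fy']*q[1]/q[2]+w['cy'])
E
```

```text
[0.5165 0.3023 0.0972]
112 dark 18 [(np.int64(499), np.int64(282), np.int64(232)), (np.int64(511), np.int64(280), np.int64(233)), (np.int64(524), np.int64(282), np.int64(231)), (np.int64(536), np.int64(282), np.int64(229)), (np.int64(548), np.int64(279), np.int64(230))]
114 dark 7 [(np.int64(526), np.int64(280), np.int64(224)), (np.int64(539), np.int64(282), np.int64(222))]
116 dark 9 [(np.int64(498), np.int64(279), np.int64(220)), (np.int64(529), np.int64(277), np.int64(219)), (np.int64(541), np.int64(274), np.int64(219))]
118 dark 11 [(np.int64(497), np.int64(268), np.int64(220)), (np.int64(525), np.int64(267), np.int64(218)), (np.int64(537), np.int64(264), np.int64(219))]
120 dark 11 [(np.int64(497), np.int64(269), np.int64(213)), (np.int64(525), np.int64(267), np.int64(211)), (np.int64(537), np.int64(266), np.int64(211))]
122 dark 13 [(np.int64(496), np.int64(268), np.int64(206)), (np.int64(509), np.int64(298), np.int64(184)), (np.int64(530), np.int64(265), np.int64(204)), (np.int64(543), np.int64(269), np.int64(200))]
124 dark 10 [(np.int64(502), np.int64(294), np.int64(179)), (
[... 410 characters left out ...]
 [(np.int64(504), np.int64(293), np.int64(157)), (np.int64(517), np.int64(300), np.int64(150)), (np.int64(529), np.int64(293), np.int64(154))]
132 dark 9 [(np.int64(503), np.int64(297), np.int64(146)), (np.int64(516), np.int64(295), np.int64(146)), (np.int64(529), np.int64(296), np.int64(144))]
134 dark 7 [(np.int64(506), np.int64(291), np.int64(142)), (np.int64(519), np.int64(290), np.int64(142))]
136 dark 7 [(np.int64(506), np.int64(345), np.int64(94)), (np.int64(520), np.int64(354), np.int64(85))]
138 dark 0 []
140 dark 0 []
142 dark 1 [(np.int64(501), np.int64(350), np.int64(64))]
144 dark 0 []
TCP px 247.93284462931385 142.62445881171146
TCP wrist px 281.1352459331091 242.82584473575395
```

View pics/w5.png

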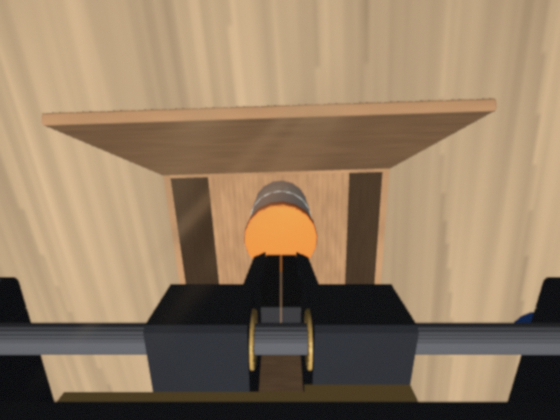

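The wrist view shows the plain flap still upright, with its free edge at about (45..495,110). The closed fingertips end near (281,256), not at the predicted TCP row 243. I'm comparing the fingertip height against the TCP in earlier views.

```bash
python3 - <<'E'
from h import *
for t,tcp in (('side1',(.5166,.2964,.0565)),('side2',(.5453,.033,.3054)),('side4',(.5695,-.2344,.1611)),('side5',(.5165,.3023,.0972)),('side3',(.4148,-.0017,.1588))):
    c=load(t); P=cloud(c); g=c['frame'].max(2); d=P-np.array(tcp)
    k=(g<70)&(c['depth']>0)&(abs(d[...,0])<.065)&(abs(d[...,1])<.03)&(d[...,2]<.2)&(d[...,2]>-.04)
    h=np.histogram(d[k][:,2],np.arange(-.04,.2,.02))[0]; print(t,h)
    for lo in np.arange(-.02,.14,.02):
        q=d[k&(d[...,2]>lo)&(d[...,2]<lo+.02)]
        if len(q): print('  ',round(lo,2),len(q),'x',q[:,0].min().round(3),q[:,0].max().round(3),'y',q[:,1].min().round(3),q[:,1].max().round(3))
E
```

```text
side1 [  0   0   4  11  44  52  14  36 203 193  53]
   0.0 4 x -0.063 -0.062 y 0.018 0.029
   0.02 11 x -0.034 0.036 y -0.019 -0.007
   0.04 44 x -0.037 0.036 y -0.015 0.013
   0.06 52 x -0.039 0.037 y -0.019 0.008
   0.08 14 x -0.041 0.037 y -0.018 0.006
   0.1 36 x -0.058 0.06 y -0.03 -0.011
   0.12 203 x -0.065 0.064 y -0.03 0.028
side2 [  0   0   0  10  79 102  35  96 396 385 107]
   0.02 10 x -0.042 0.039 y -0.014 -0.002
   0.04 79 x -0.046 0.045 y -0.015 0.003
   0.06 102 x -0.047 0.047 y -0.016 0.012
   0.08 35 x -0.048 0.047 y -0.016 0.004
   0.1 96 x -0.064 0.038 y -0.03 -0.01
   0.12 396 x -0.064 0.065 y -0.03 0.03
side4 [  0   0   0   8  66  71   9  76 471 382  27]
   0.02 8 x -0.04 0.042 y -0.012 -0.005
   0.04 66 x -0.047 0.046 y -0.015 0.004
   0.06 71 x -0.048 0.048 y -0.015 0.002
   0.08 9 x -0.038 0.041 y -0.014 0.001
   0.1 76 x -0.064 0.059 y -0.03 0.028
   0.12 471 x -0.064 0.065 y -0.03 0.029
side5 [  4   0   0  10  45  57  21  25 201 192  52]
   0.02 10 x -0.011 0.012 y -0.011 -0.005
   0.04 45 x -0.014 0.013 y -0.015 0.009
   0.06 57 x -0.016 0.014 y -0.014 0.008
   0.08 21 x -0.018 0.018 y -0.015 0.003
   0.1 25 x -0.063 0.059 y -0.03 -0.012
   0.12 201 x -0.064 0.063 y -0.03 0.028
side3 [  0   0   0   7  68  86  16  66 341 314  55]
   0.02 7 x -0.041 0.046 y -0.015 -0.005
   0.04 68 x -0.048 0.051 y -0.016 0.001
   0.06 86 x -0.05 0.052 y -0.017 0.012
   0.08 16 x -0.05 0.053 y -0.014 0.01
   0.1 66 x -0.063 0.053 y -0.03 0.021
   0.12 341 x -0.065 0.065 y -0.03 0.03
```

```bash
python3 - <<'E'
from h import *
p=np.array([.5165,.3023,0])
for t,row,dy in (('side5',136,-.009),('w5',256,.009),('w5',256,-.009)):
    c=load(t)
    zs=np.arange(.08,.18,.001); v=[]
    for z in zs:
        q=c['R']@(p+[0,dy,z])+c['t']; v.append(c['fy']*q[1]/q[2]+c['cy'])
    print(t,dy,zs[np.argmin(abs(np.array(v)-row))],v[0],v[-1])
c=load('w5'); P=cloud(c); print([(r,(1000*P[r,272]).round().tolist(),(1000*P[r,290]).round().tolist()) for r in range(244,282,4)])
E
```

```text
side5 -0.009 0.13100000000000006 148.34585973775947 123.88226724638733
w5 0.009 0.13400000000000006 220.1221269448164 310.75026998878946
w5 -0.009 0.09800000000000002 244.53277149242663 349.9785440729769
[(244, [510.0, 296.0, 84.0], [522.0, 294.0, 83.0]), (248, [510.0, 294.0, 86.0], [522.0, 292.0, 84.0]), (252, [509.0, 289.0, 83.0], [522.0, 289.0, 84.0]), (256, [512.0, 311.0, 133.0], [522.0, 310.0, 133.0]), (260, [513.0, 311.0, 137.0], [522.0, 311.0, 137.0]), (264, [513.0, 312.0, 142.0], [521.0, 310.0, 141.0]), (268, [513.0, 311.0, 146.0], [521.0, 310.0, 145.0]), (272, [513.0, 312.0, 150.0], [521.0, 311.0, 150.0]), (276, [513.0, 311.0, 153.0], [521.0, 311.0, 153.0]), (280, [513.0, 311.0, 157.0], [521.0, 311.0, 158.0])]
```

Call:
{"api": "carry_out", "payload": {"motion": [[0,0,50,0],[0,0,100,0],[1,20,145,0],[3,65,155,0],[6,110,155,0],[7,122,125,0],[7,122,80,0],[7,122,40,0]]}}

```text
t: 27.05
tool_pos: [0.5231, 0.4251, 0.1359]
ee_rot: [0.734, 0.679, 0.001, -0.0]
ft_force: [-0.6, 0.3, -0.2]
gripper_width: 0.0006
grasp_force: 0.0
```

Two views put the real fingertip 35 mm above the reported TCP, so the first pass went over the flap's edge. I'm redoing the fold 35 mm lower.

Call:
{"api": "carry_out", "payload": {"motion": [[-1,-10,-18,0],[-2,-30,-18,0],[-2,-46,-16,0],[-3,-59,-15,0],[-4,-70,-16,0],[-4,-81,-18,0],[-5,-91,-24,0],[-5,-101,-31,0]]}}

```text
t: 27.85
tool_pos: [0.5184, 0.3226, 0.1059]
ee_rot: [0.735, 0.678, 0.0, -0.0]
ft_force: [0.1, 1.4, -0.1]
gripper_width: 0.0009
grasp_force: 0.3
```

Call:
{"api": "carry_out", "payload": {"motion": [[0,-6,-7,0],[0,-11,-14,0],[-1,-15,-22,0],[-1,-17,-29,0],[-1,-19,-36,0],[-1,-20,-41,0],[-1,-20,-43,0],[-1,-20,-44,0]]}}

```text
t: 28.65
tool_pos: [0.5174, 0.3036, 0.066]
ee_rot: [0.735, 0.678, 0.0, -0.001]
ft_force: [-15.6, -6.7, 48.3]
gripper_width: 0.0006
grasp_force: 23.7
```

```bash
python3 - <<'E'
from flaps import *
b=cap('side','side6'); flaps(b)
E
```

```text
-0.13 66 [0.17  0.187 0.202]
-0.11 71 [0.117 0.139 0.159]
-0.09 40 [0.087 0.095 0.107]
-0.01 3 [0.102 0.103 0.103]
0.01 46 [0.098 0.103 0.204]
0.03 63 [0.099 0.181 0.207]
0.05 38 [0.099 0.102 0.208]
0.07 43 [0.098 0.102 0.207]
0.09 13 [0.099 0.101 0.103]
```

The plain flap now lies flat at about 0.10 m while the striped one is still up. Next I go over to the outside of the striped flap.

Call:
{"api": "carry_out", "payload": {"motion": [[0,0,48,0],[0,0,96,0],[0,0,144,0],[-2,-15,185,0],[-5,-63,188,0],[-8,-112,188,0],[-11,-161,188,0],[-14,-210,188,0]]}}

```text
t: 29.5
tool_pos: [0.5031, 0.0914, 0.2501]
ee_rot: [0.735, 0.678, 0.0, 0.0]
ft_force: [1.0, -0.6, 0.3]
gripper_width: 0.0005
grasp_force: 0.0
```

Call:
{"api": "carry_out", "payload": {"motion": [[0,-28,0,0],[0,-28,-40,0],[0,-28,-80,0],[0,-28,-110,0],[0,-28,-122,0],[0,-28,-122,0],[0,-28,-122,0],[0,-28,-122,0]]}}

```text
t: 30.3
tool_pos: [0.5047, 0.0653, 0.1296]
ee_rot: [0.735, 0.678, 0.001, 0.001]
ft_force: [0.1, -0.6, -0.1]
gripper_width: 0.0
grasp_force: 0.0
```

```bash
python3 - <<'E'
from flaps import *
a=cap('top','top7'); flaps(a)
E
```

```text
0.01 52 [0.095 0.098 0.101]
0.03 53 [0.095 0.099 0.103]
0.05 53 [0.094 0.098 0.103]
0.07 54 [0.096 0.099 0.102]
0.09 30 [0.094 0.098 0.102]
```

Call:
{"api": "carry_out", "payload": {"motion": [[1,29,0,0],[3,52,1,0],[4,71,3,0],[5,89,4,0],[5,101,3,0],[6,113,1,0],[6,124,-5,0],[7,135,-13,0]]}}

```text
t: 31.15
tool_pos: [0.5106, 0.2005, 0.1149]
ee_rot: [0.735, 0.678, 0.0, 0.0]
ft_force: [-0.1, -0.9, -0.1]
gripper_width: 0.0001
grasp_force: 0.2
```

Call:
{"api": "carry_out", "payload": {"motion": [[0,6,-8,0],[0,11,-15,0],[1,15,-23,0],[1,18,-31,0],[1,20,-38,0],[1,21,-44,0],[1,21,-46,0],[1,21,-48,0]]}}

```text
t: 31.95
tool_pos: [0.5117, 0.2208, 0.071]
ee_rot: [0.735, 0.678, 0.0, -0.001]
ft_force: [-19.8, -6.4, 63.1]
gripper_width: 0.0005
grasp_force: 31.5
```

Call:
{"api": "carry_out", "payload": {"motion": [[0,0,20,0],[0,0,60,0],[0,0,110,0],[0,-30,150,0],[0,-75,150,0],[0,-120,150,0],[0,-165,150,0],[0,-200,150,0]]}}

```text
t: 32.75
tool_pos: [0.5111, 0.018, 0.2173]
ee_rot: [0.736, 0.677, 0.0, 0.0]
ft_force: [0.2, -0.2, 0.6]
gripper_width: 0.0006
grasp_force: 0.0
```

```bash
python3 - <<'E'
from flaps import *
a=cap('top','top8'); b=cap('side','side8')
for c in (a,b): flaps(c); print()
P=cloud(b); m=cv2.inRange(cv2.cvtColor(b['frame'],cv2.COLOR_BGR2HSV),(8,170,100),(20,255,255))
n,l,s,ce=cv2.connectedComponentsWithStats(m)
for i in range(1,n):
  if s[i,4]>80:
    p=P[(l==i)&(b['depth']>0)]; zt=np.percentile(p[:,2],80); p=p[abs(p[:,2]-zt)<.005]; print(ce[i].round(),zt.round(4),((p.min(0)+p.max(0))/2).round(4))
cv2.imwrite('pics/p8.png',np.hstack([cv2.resize(a['frame'],(400,300)),cv2.resize(b['frame'],(400,300))]))
E
```

```text
-0.09 54 [0.094 0.105 0.109]
-0.07 50 [0.1   0.104 0.108]
-0.05 56 [0.1   0.104 0.109]
-0.03 53 [0.1   0.105 0.107]
-0.01 55 [0.1   0.104 0.108]
0.01 51 [0.096 0.101 0.108]
0.03 51 [0.094 0.098 0.102]
0.05 59 [0.092 0.099 0.102]
0.07 49 [0.094 0.099 0.103]
0.09 31 [0.096 0.099 0.104]

-0.09 62 [0.089 0.102 0.107]
-0.07 28 [0.105 0.107 0.108]
-0.05 31 [0.104 0.107 0.108]
-0.03 32 [0.104 0.106 0.108]
-0.01 25 [0.105 0.107 0.109]
0.01 5 [0.107 0.108 0.108]
0.03 13 [0.099 0.101 0.104]
0.05 8 [0.098 0.101 0.103]

[346. 212.] 0.0753 [ 0.7862 -0.0041  0.0753]
[351. 244.] 0.0872 [ 0.7638 -0.1469  0.0862]
[284. 276.] 0.089 [ 0.5682 -0.2334  0.0879]
[283. 306.] 0.089 [ 0.5587 -0.318   0.0884]
[278. 330.] 0.0575 [ 0.5439 -0.3708  0.0571]
[176. 356.] 0.011 [ 0.2958 -0.3739  0.01  ]
```

View pics/p8.png

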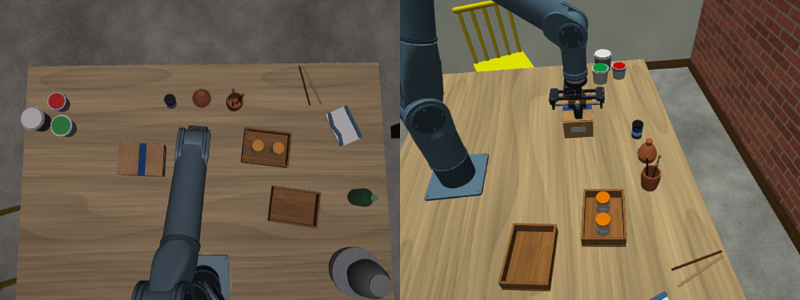

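The picture shows both flaps flat, with the striped one over the plain one (stripe at about (142,159) in the top half). Two canisters stand in the far crate at about (258,146) and (278,148), the bystanders are in place and the arm is clear.

```bash
python3 -c "
from cell import bot
print(bot.job_done())"
```

```text
the job is handed in; nothing more can be done
None
```

I handed the job in: the one full canister is in the carton, the two empty ones are in the far crate, and both flaps are folded flat with the striped one on top; the hand-in gave no verdict, so all of this rests on my own camera and force readings.

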